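Index the rotary tray and tip the potatoes in

TASK

Turn the rotary tray by its upright handle until its empty compartment sits squarely under the spout of the chute, then tip the three potatoes out of the scoop into the chute so that all of them end in that compartment. The tray has a hidden stop and does not turn right round: if it comes up solid, go the other way. Do not touch the potatoes with the fingers, leave the scoop standing upright on the table, and do not push the other kitchen things about or knock them over.

Things in the scene. Friction and masses are not known exactly. Their poses are not given: they have to be found in the camera images.
- carousel: steel rotary tray, 370 mm across, 0.8 kg, turns with 3 to 5 N at the handle, stays where left. Origin on its axis, 14 mm above the table, z up. Bay floors 6 mm, rim and dividers 61 mm above origin. Dividers along its +-x and +-y make four bays between hub (radius 66 mm) and rim; the one between +x and +y is EMPTY. A hidden stop, angle unknown, allows just over one turn in all: one way may be blocked
- empty_bay (a point): middle of the empty compartment's floor, 130 mm from the tray's axis
- handle (a point): upright round wooden handle on the tray's hub, 22 mm thick, from 75 to 137 mm above the table; spins freely on its own axis, so it can be held firmly and led round a 50 mm radius circle about the tray's axis without turning the gripper. Point on its axis, 120 mm above the table. Opposite the empty bay. Passes as near as 35 mm to the chute's front plate (top 152 mm)
- chute: fixed sheet-steel chute on legs. Origin on the tray's axis at table level; it lies along its own -y. Open trough, 120 mm wide inside, floor sloping 33 degrees from the rear rim (312 mm from the axis; rim top 202, floor 178 mm above table) down to a spout open below (98 to 172 mm from the axis, underside 86 mm up) with a front plate. Side walls 50 mm, at most 227 mm above table
- chute_outlet (a point): centre of the spout's open underside, 135 mm from the tray's axis, 88 mm above the table; the empty compartment's middle belongs under it (within 25 mm, seen from above)
- chute_mouth (a point): middle of the upper end of the trough, 275 mm from the tray's axis, 175 mm above the table (about 20 mm above the trough floor): tip the potatoes in here
- scoop: loose steel scoop, 150 x 94 mm, 0.28 kg, on the table, three potatoes in it. Origin under its middle, x to the open nose, z up. Floor 3 mm, walls 48 mm tall; the floor turns up 15 degrees over the last 45 mm, so potatoes stay in when level and roll out with the nose tilted 40 to 55 degrees down. A strap over it (30 mm wide, 67 to 70 mm up) carries the grip block
- scoop_grip (a point): middle of the dark wooden grip block on the scoop's strap: 30 mm long (scoop x), 44 mm wide (scoop y), 70 to 108 mm above the scoop's underside; this point lies at scoop (-5, 0, 91) mm. It can be gripped either way.
- scoop_nose (a point): middle of the nose's edge, at scoop (76, 0, 13) mm
- potato1: small potato, 60 mm long, 40 mm thick, round-ended, 60 g, lying in the scoop; origin at its middle, x along its length
- potato2: small potato, 60 mm long, 40 mm thick, round-ended, 60 g, lying in the scoop; origin at its middle, x along its length
- potato3: small potato, 60 mm long, 40 mm thick, round-ended, 60 g, lying in the scoop; origin at its middle, x along its length
- deli_cup: bystander: clear plastic tub, 90 mm across the rim, 110 mm tall, open, standing beside the chute; origin under its middle. Leave alone.
- oil_bottle: bystander: green glass bottle, 64 mm across, 200 mm tall; origin under its middle. Leave alone.
- ramekin: bystander: white bowl, 84 mm across, 45 mm tall; origin under its middle. Leave alone.
- salt_tin: bystander: plain metal tin, 68 mm across, 90 mm tall; origin under its middle. Leave alone.
- mixing_bowl: bystander: steel bowl, 180 mm across, 75 mm tall; origin under its middle. Leave alone.
- spoon: bystander: serving spoon 200 mm long, lying; origin under its middle. Leave alone.
- spice_jar: bystander: amber glass jar, 56 mm across, 100 mm tall; origin under its middle. Leave alone.

How it is judged (in metres and radians):
On the way, in this order (a step that is already met when the one before it is completed fails the run):
1. the empty compartment is under the spout and the tray still, with all potatoes still in the scoop (horizontal distance between empty_bay and chute_outlet below 0.025 m and angular speed of carousel below 0.1 rad/s and distance between each of potato1, potato2, potato3 and scoop below 0.085 m), for 0.2 s.
2. a potato runs into the chute's trough while the empty compartment is under the spout (horizontal distance between empty_bay and chute_outlet below 0.025 m and distance between any of potato1, potato2, potato3 and chute_mouth below 0.06 m), for 0.02 s.
3. all three potatoes lie in the empty compartment (x of each of potato1, potato2, potato3 in the frame of carousel above 0.012 m and y of each of potato1, potato2, potato3 in the frame of carousel above 0.012 m and z of potato1 in the frame of carousel between 0 and 0.068 m and horizontal distance between each of potato1, potato2, potato3 and carousel below 0.182 m and z of potato2 in the frame of carousel between 0 and 0.068 m and z of potato3 in the frame of carousel between 0 and 0.068 m), for 0.2 s.
At the end, for the whole second after the job is handed in: All three potatoes lie at rest in the tray's empty compartment (centres between its dividers, at least 12 mm inside their midlines, under 68 mm above the tray's origin), the tray is still, and the scoop stands flat on the table (within 8 mm of it, tilted under 0.08 rad), at rest and released (all of step 3 and height (world z) of scoop between -0.01 and 0.008 m and angle between scoop's own z axis and vertical below 0.08 rad and linear speed of scoop below 0.02 m/s and angular speed of carousel below 0.05 rad/s and linear speed of each of potato1, potato2, potato3 below 0.03 m/s); the robot touches nothing.
It fails at once if the fingers touch a potato (contact force between the fingers and potato1 above 0.5 N or contact force between the fingers and potato2 above 0.5 N or contact force between the fingers and potato3 above 0.5 N).
It fails at once if a bystander is moved more than 40 mm or knocked over (distance of any of deli_cup, oil_bottle, ramekin, salt_tin, mixing_bowl, spoon, spice_jar from where it was at the start of the episode above 0.04 m or angle between any of deli_cup, oil_bottle, ramekin, salt_tin, mixing_bowl, spice_jar's own z axis and vertical above 0.5 rad).
It also fails if it takes over 72 s, if anything falls off the work surface, if the arm or the gripper's body presses on something with over 40 N, if the wrist force passes 120 N, or if a joint passes its speed limit or range.

ROBOT

A 6-joint arm with a two-finger parallel gripper is mounted at the origin on the work surface. World frame = base frame: x ahead of the robot, y to its left, z up, the work surface at z = 0. Lengths are in m, angles in degrees, forces in N, time in s.
With the tool pointing down it reaches from about 0.35 to 0.875 m from the base axis. Payload 4.2 kg.
Tool frame: the origin (TCP) lies at the very end of the fingers, on their centre line; the grasp point (between the pads) lies 19 mm behind it (r.grip_point_offset is the distance from the TCP to the grasp point, in m); z points along the fingers, y is the line along which they close (so a half turn about z gives the same grasp; the last joint's range is limited). The gripper opens to 87 mm and grips with 3 to 60 N. Pads are 19 mm wide; open, the fingers measure 117 mm over their backs; the gripper's body (75 mm by 190 mm) begins 51 mm behind the grasp point.
Start: joints at [14.817, 22.042, 0.453, 0, -68.411, -14.817], TCP at [0.625, 0, 0.223] pointing down, gripper open.
Joint ranges: [-179.83, 179.83], [-69.29, 118.12], [-61.27, 80.66], [-181.25, 117.63], [-171.15, -9.14], [-177.46, 177.46]. Speed limits (degrees/s): [159.86, 159.86, 180, 180, 180, 180].

INTERFACE

Orientations are given as a 3x3 rotation matrix whose columns are the frame's x, y, z axes.
In Python, from station import r gives the robot as it stands.
- The arm moves only by the tool move_arm, never from a script. Its argument "series" is a list of rows, each a list of 3 entries, a list of its own where there are three numbers: the turn, a rotation vector about the tool's x, y, z as a fraction of full scale, then the shift along the tool's x, y, z as a fraction of full scale, then the opening, from 0 (shut) to 1 (fully open). A call has 1 to 12 rows; each row shifts and turns the commanded pose from where the row before left it, along the tool's axes as they then stand; what a row does not reach is not made up. Full scale, the value 1, is 0.5 m for a shift and 0.1 rad for a turn. A row lasts 1/10 s, in which the tool goes at most 50 mm and 8.59 degrees, less where a joint would pass 70% of its speed; a pose out of reach is approached as far as the arm can. A call with a number of a shift or a turn outside -1 to 1 is refused whole. A call with a gripper value outside its range is refused whole. The fingers move at their own pace and stop on an object; the grip force is fixed at half the most. Time passes only in rows, so rows that do not move let the fingers close. It gives the time, the measured TCP pose, the force, the opening and the grip force at its end, in the units of the state.
- r.sense(): the state, without advancing time (a new reading comes with each control period).
- r.capture(name): name is "scene" or "side" or "wrist"; returns a dict with "img" (420x560x3 uint8, red, green, blue), "fx", "fy", "cx", "cy" (pixels), "k1" (the pictures are not rectified: a ray, as slopes to the right and down, at radius r is drawn at 1 + k1 r^2 times it, then the intrinsics apply), "origin" and "orientation" of the camera in the world. Camera axes: x right, y up, looking along -z (the intrinsics and any distortion apply to the point x, -y, -z); pixel columns grow to the right and rows downward; lengths in m; the calibration is good to about 2 mm. A picture is of the moment at which its call begins. There is no depth.
- r.finish_job(): hands the job in; it is judged then, once.
Trained networks look in the newest picture that a camera, given by its name, has taken for a name from the list of things; names that differ only in an ending like _2 or _b are one class to them, and where a whole thing is asked for, a point or a joint stands for the part that bears it (a point fixed in the world has none). Each returns a list of dicts, best first, with "score" (0 to 1); they miss things now and then, are a little off and sometimes report something else, mostly with a low value. They report only what shows in the picture. A call takes as long as a camera call.
- r.cut_out(target, camera): "pixels" (420x560 bool, what is visible of it) and "centre" ([column, row] in pixels, amid what is visible of it).
- r.pinpoint(target, camera): "centre" ([column, row] in pixels: a listed point, or the origin of a listed thing).
The state is a dict: "time_s": time; "joints": joint angles; "joint_velocities": joint speeds; "effort": joint torques, N m; "tcp_pos": TCP position; "ee_rot": TCP orientation; "wrist_force": force on the tool from outside, world axes, zero at the start; "moment": the same for the moment, N m; "gripper_width": opening from 0.0 (shut) to 1.0 (fully open); "gripper_force": force on a finger pad.
Only numpy, scipy, OpenCV 4.12 (cv2) and the standard library are available. Lean on these libraries where they do the work, as an engineer would, in place of code of your own. Each camera call takes 0.05 s, during which the arm holds its last target. There are 200 camera calls.

## Working session

There is one attempt and no reset: what is moved stays moved. The work goes in short steps, Python scripts to look and compute and a tool call to move; the robot and the scene stay as the last step left them, time stands still between calls to the robot, and variables do not carry over. Pictures are saved under pics/ and viewed, at most 14 in all, crops included, and the job is handed in when it is done.

Besides the shell and the picture viewer there is one more tool, called in YAML: its name, and indented under it one key for each argument. move_arm: Moves the arm, as the interface text tells. Its arguments: {"type":"object","properties":{"series":{"type":"array"}},"required":["series"]}

```bash
mkdir -p pics; cat > h.py <<'E'
import numpy as np, cv2
from station import r
from scipy.optimize import least_squares
def ray(c,px):
    K=np.array([[c['fx'],0,c['cx']],[0,c['fy'],c['cy']],[0,0,1.]])
    u=cv2.undistortPoints(np.array([[px]],float),K,np.array([c['k1'],0,0,0.]))[0,0] if 0 else None
    d=np.array([(px[0]-c['cx'])/c['fx'],(px[1]-c['cy'])/c['fy']]);s=d.copy()
    for _ in range(30): s=d/(1+c['k1']*(s@s))
    v=np.array(c['orientation'])@np.array([s[0],-s[1],-1.]); return np.array(c['origin']),v/np.linalg.norm(v)
def atz(c,px,z):
    o,v=ray(c,px); return o+v*(z-o[2])/v[2]
def tri(rs):
    A=sum(np.eye(3)-np.outer(v,v) for o,v in rs); b=sum((np.eye(3)-np.outer(v,v))@o for o,v in rs)
    p=np.linalg.solve(A,b); return p,[round(float(np.linalg.norm(np.cross(p-o,v)))*1000,1) for o,v in rs]
def proj(c,p):
    q=np.array(c['orientation']).T@(np.array(p)-c['origin']); s=np.array([q[0],-q[1]])/-q[2]; s=s*(1+c['k1']*(s@s))
    return np.array([c['cx']+c['fx']*s[0],c['cy']+c['fy']*s[1]])
E
python3 - <<'E'
from h import *
np.set_printoptions(precision=3,suppress=True)
C={}
for n in ['scene','side','wrist']:
    C[n]=r.capture(n); cv2.imwrite(f'pics/{n}0.png',C[n]['img'][:,:,::-1])
    print(n,C[n]['origin'],np.array(C[n]['orientation']).tolist())
P={}
for t in ['carousel','empty_bay','handle','chute','chute_outlet','chute_mouth','scoop','scoop_grip','scoop_nose','potato1','deli_cup','oil_bottle','ramekin','salt_tin','mixing_bowl','spoon','spice_jar']:
    rs=[]
    s=''
    for n in C:
        d=r.pinpoint(t,n)
        if d:
            s+=f" {n}:{np.round(d[0]['centre'])} {d[0]['score']:.2f}"
            if d[0]['score']>.4: rs.append(ray(C[n],d[0]['centre']))
    print(t,s, *(tri(rs) if len(rs)>1 else ()))
print(r.sense())
E
```

```text
scene [ 1.171 -0.454  1.255] [[0.5663832059371379, -0.6911679219460765, 0.44888413617002804], [0.8241311774491447, 0.47219836726590586, -0.3127882739293453], [0.004226865109791858, 0.5470974370476935, 0.8370582584188443]]
side [-0.058  0.813  1.064] [[-0.8141893558305413, 0.36763295846824406, -0.4493792392847432], [-0.5801624246447088, -0.5451772963868077, 0.6051390555357862], [-0.022522297454316404, 0.7534107268630154, 0.6571643803228551]]
wrist [ 0.624 -0.08   0.384] [[-0.9999985715198442, -0.00020154963304650351, 0.0016781942726696128], [-0.00028917100983617285, -0.9578271822120801, -0.2873447500752262], [0.001665334320331101, -0.2873448248940853, 0.9578257556926464]]
carousel  scene:[341. 187.] 0.79 side:[239. 292.] 0.71 [0.536 0.226 0.024] [6.9, 6.9]
empty_bay  scene:[372. 209.] 0.69 side:[191. 280.] 0.85 wrist:[259. 399.] 0.86 [0.663 0.262 0.026] [4.1, 8.4, 6.3]
handle  scene:[327. 160.] 0.50 side:[253. 274.] 0.73 [0.484 0.207 0.118] [0.6, 0.6]
chute  scene:[179. 303.] 0.69 wrist:[359. 357.] 0.61 [ 0.799 -0.39   0.697] [106.5, 106.5]
chute_outlet  scene:[311. 197.] 0.74 side:[2
[... 1096 characters left out ...]
.2, 343.2]
spoon  scene:[122. 322.] 0.57 side:[361. 166.] 0.72 [ 0.546 -0.538 -0.011] [3.1, 3.1]
spice_jar  scene:[420. 182.] 0.69 side:[142. 343.] 0.96 [ 0.655  0.477 -0.01 ] [2.1, 2.1]
{'time_s': 2.7, 'joints': array([ 14.815,  22.043,   0.451,   0.001, -68.409, -14.816]), 'joint_velocities': array([-0.034,  0.047, -0.019, -0.01 , -0.075,  0.014]), 'effort': array([ -0.   , -39.046,  18.762,   4.224,   0.015,  -0.   ]), 'tcp_pos': array([0.625, 0.   , 0.223]), 'ee_rot': array([[-0., -1., -0.],
       [-1.,  0., -0.],
       [ 0.,  0., -1.]]), 'wrist_force': array([ 1.079, -0.119,  0.016]), 'moment': array([ 0.049,  0.018, -0.014]), 'gripper_force': 0.0, 'gripper_width': 0.9993935130527818}
```

View pics/scene0.png

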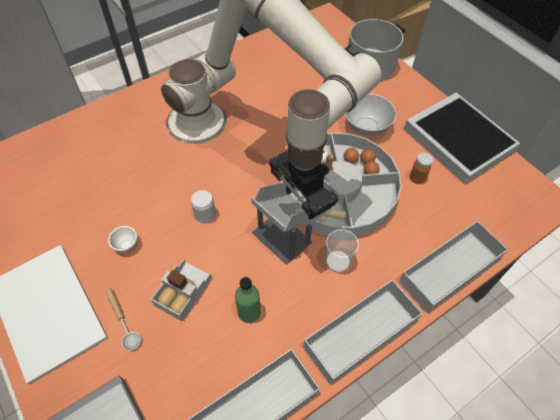

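View pics/side0.png

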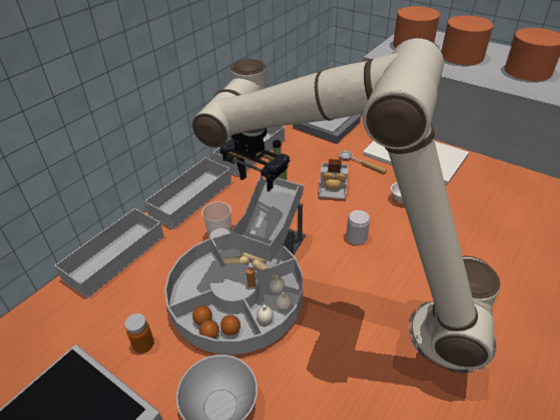

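View pics/wrist0.png

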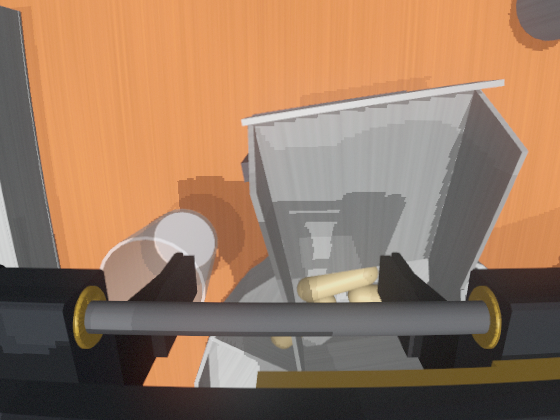

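Scene and side both show the tray with the empty bay on its +x side (side px 190,278), the handle opposite it (251,275), the scoop at scene (180,288), and the deli cup beside the chute. I'm moving over the handle now.

move_arm:
  series:
    - [[0,0,0],[0,0,-0.06],1]
    - [[0,0,0],[-0.069,0.047,0],1]
    - [[0,0,0],[-0.069,0.047,0],1]
    - [[0,0,0],[-0.069,0.047,0],1]
    - [[0,0,0],[-0.069,0.047,0],1]
    - [[0,0,0],[-0.069,0.047,0],1]
    - [[0,0,0],[-0.069,0.047,0],1]
    - [[0,0,0],[0,0,0],1]
    - [[0,0,0],[0,0,0],1]

```text
time_s: 3.6
tcp_pos: [0.4836, 0.2077, 0.2529]
ee_rot: [[0.002, -1.0, 0.001], [-1.0, -0.002, 0.0], [-0.0, -0.001, -1.0]]
wrist_force: [0.2, 0.1, -0.9]
gripper_width: 1.001
gripper_force: 0.0
```

```bash
python3 - <<'E'
from h import *
np.set_printoptions(precision=3,suppress=True)
C={}
for n in ['scene','side','wrist']:
    C[n]=r.capture(n); cv2.imwrite(f'pics/{n}1.png',C[n]['img'][:,:,::-1])
import pickle; pickle.dump(C,open('c1.pkl','wb'))
for t in ['carousel','empty_bay','handle','chute','chute_outlet','chute_mouth','scoop_grip','scoop_nose','scoop']:
    rs=[];s=''
    for n in C:
        d=r.pinpoint(t,n)
        if d:
            s+=f" {n}:{np.round(d[0]['centre'])} {d[0]['score']:.2f}"
            if d[0]['score']>.4: rs.append(ray(C[n],d[0]['centre']))
    print(t,s, *(tri(rs) if len(rs)>1 else ()))
for px in [(245,122),(503,83)]:
    c=dict(C['wrist'],origin=np.array([.624,-.08,.384]),orientation=np.array([[-0.9999985715198442, -0.00020154963304650351, 0.0016781942726696128], [-0.00028917100983617285, -0.9578271822120801, -0.2873447500752262], [0.001665334320331101, -0.2873448248940853, 0.9578257556926464]]))
    print('rim',atz(c,px,.202))
print(r.sense()['tcp_pos'],r.sense()['time_s'])
E
```

```text
carousel  scene:[341. 187.] 0.58 side:[241. 295.] 0.79 wrist:[242. 194.] 0.72 [0.532 0.227 0.018] [10.5, 9.2, 2.1]
empty_bay  scene:[372. 208.] 0.88 side:[192. 278.] 0.94 wrist:[131. 233.] 0.68 [0.661 0.262 0.03 ] [5.1, 7.4, 6.6]
handle  scene:[329. 161.] 0.51 side:[356. 237.] 0.57 wrist:[284. 214.] 0.85 [0.431 0.133 0.217] [111.1, 177.0, 74.6]
chute  scene:[336. 191.] 0.82
chute_outlet  scene:[309. 198.] 0.65 side:[256. 246.] 0.84 [0.556 0.097 0.088] [5.7, 5.7]
chute_mouth  scene:[278. 208.] 0.56 side:[276. 194.] 0.58 [ 0.581 -0.039  0.178] [1.7, 1.7]
scoop_grip  scene:[179. 280.] 0.76 side:[336. 163.] 0.72 [ 0.571 -0.361  0.097] [5.4, 5.4]
scoop_nose  scene:[196. 269.] 0.97 side:[330. 196.] 0.82 [ 0.536 -0.291  0.019] [4.4, 4.4]
scoop  scene:[186. 292.] 0.59 side:[333. 187.] 0.97 [ 0.567 -0.353 -0.003] [3.7, 3.7]
rim [ 0.643 -0.07   0.202]
rim [ 0.521 -0.089  0.202]
[0.484 0.207 0.253] 5.1
```

View pics/wrist1.png

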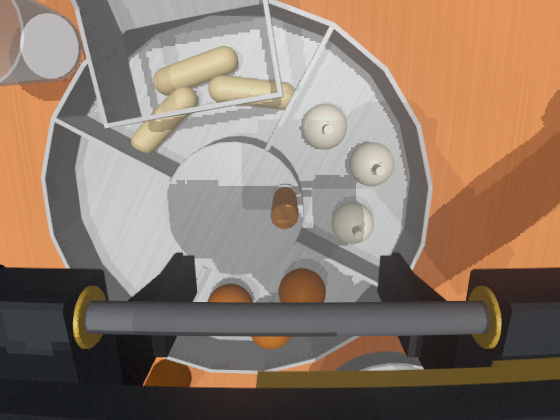

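```bash
python3 - <<'E'
from h import *
import pickle; C=pickle.load(open('c1.pkl','rb'));c=C['wrist']
np.set_printoptions(precision=4,suppress=True)
print('handle',atz(c,(284,214),.12),'top',atz(c,(286,194),.137))
A=np.array([.534,.2275])
for px in [(58,120),(331,30),(180,170),(270,145),(378,280),(300,236)]:
    p=atz(c,px,.075)[:2]-A; print(px,p,np.hypot(*p),np.degrees(np.arctan2(p[1],p[0])))
rim=np.array([atz(c,q,.075)[:2] for q in [(58,120),(331,30),(43,195),(53,250),(430,190),(416,130),(373,70),(418,255)]])
f=least_squares(lambda x:np.hypot(*(rim-x[:2]).T)-x[2],[*A,.18]);print(f.x,f.fun)
print(proj(c,[*A,.075]))
E
```

```text
handle [0.4862 0.2162 0.12  ] top [0.4845 0.1952 0.137 ]
(58, 120) [ 0.1577 -0.0868] 0.18004713608461204 -28.83034239030756
(331, 30) [-0.0871 -0.1585] 0.18087917763063124 -118.78959727590566
(180, 170) [ 0.0478 -0.0398] 0.062161989686168574 -39.7634082121168
(270, 145) [-0.0351 -0.0622] 0.0713708951488282 -119.44259867974148
(378, 280) [-0.1415  0.0715] 0.15851135194811675 153.17742993630173
(300, 236) [-0.0628  0.0244] 0.06735419477670845 158.7196030929491
[0.5347 0.2352 0.1856] [-0.0022  0.0025  0.0001  0.0017  0.0014  0.0007 -0.0022 -0.0018]
[233.5664 211.5655]
```

Wrist view: hub centre is about (234,212), handle (284,210), breadsticks under the spout, and the empty bay to the left. I need to turn the tray about -97° (clockwise). I'm descending to grip the handle.

move_arm:
  series:
    - [[0,0,0],[-0.016,-0.005,0.076],1]
    - [[0,0,0],[0,0,0.076],1]
    - [[0,0,0],[0,0,0.076],1]
    - [[0,0,0],[0,0,0.076],1]
    - [[0,0,0],[0,0,0],1]
    - [[0,0,0],[0,0,0],0]
    - [[0,0,0],[0,0,0],0]
    - [[0,0,0],[0,0,0],0]
    - [[0,0,0],[0,0,0],0]
    - [[0,0,0],[0,0,0],0]
    - [[0,0,0],[0,0,0],0]
    - [[0,0,0],[0,0,0],0]

```text
time_s: 6.3
tcp_pos: [0.4865, 0.2151, 0.1008]
ee_rot: [[0.0, -1.0, 0.0], [-1.0, -0.0, 0.0], [-0.0, -0.0, -1.0]]
wrist_force: [-0.2, -0.8, 0.2]
gripper_width: 0.446
gripper_force: 0.0
```

move_arm:
  series:
    - [[0,0,0],[0,0,0],0]
    - [[0,0,0],[0,0,0],0]
    - [[0,0,0],[0,0,0],0]
    - [[0,0,0],[0,0,0],0]
    - [[0,0,0],[0,0,0],0]
    - [[0,0,0],[0,0,0],0]
    - [[0,0,0],[-0.014,0.003,0],0]
    - [[0,0,0],[-0.014,0.001,0],0]
    - [[0,0,0],[-0.014,-0.001,0],0]
    - [[0,0,0],[0,0,0],0]

```text
time_s: 7.3
tcp_pos: [0.4852, 0.2377, 0.1005]
ee_rot: [[0.0, -1.0, 0.001], [-1.0, -0.0, 0.002], [-0.002, -0.001, -1.0]]
wrist_force: [-0.2, 2.2, -1.5]
gripper_width: 0.243
gripper_force: 30.0
```

move_arm:
  series:
    - [[0,0,0],[-0.014,-0.003,0],0]
    - [[0,0,0],[-0.0135,-0.0047,0],0]
    - [[0,0,0],[-0.0127,-0.0066,0],0]
    - [[0,0,0],[-0.0116,-0.0084,0],0]
    - [[0,0,0],[0,0,0],0]

```text
time_s: 7.8
tcp_pos: [0.4981, 0.2637, 0.1005]
ee_rot: [[0.001, -1.0, 0.003], [-1.0, -0.001, 0.003], [-0.003, -0.003, -1.0]]
wrist_force: [4.5, -0.1, -2.7]
gripper_width: 0.243
gripper_force: 30.0
```

move_arm:
  series:
    - [[0,0,0],[-0.0103,-0.0099,0],0]
    - [[0,0,0],[-0.0088,-0.0113,0],0]
    - [[0,0,0],[-0.0071,-0.0124,0],0]
    - [[0,0,0],[-0.0052,-0.0133,0],0]
    - [[0,0,0],[-0.0033,-0.0139,0],0]
    - [[0,0,0],[0,0,0],0]
    - [[0,0,0],[0,0,0],0]

```text
time_s: 8.5
tcp_pos: [0.5278, 0.279, 0.1005]
ee_rot: [[-0.0, -1.0, 0.001], [-1.0, 0.0, -0.0], [0.0, -0.001, -1.0]]
wrist_force: [3.8, -5.2, -1.0]
gripper_width: 0.242
gripper_force: 30.0
```

```bash
python3 - <<'E'
from h import *
np.set_printoptions(precision=4,suppress=True)
C={}
for n in ['side','scene']:
    C[n]=r.capture(n); cv2.imwrite(f'pics/{n}2.png',C[n]['img'][:,:,::-1])
    for t in ['empty_bay','scoop_grip','scoop_nose','scoop','chute_outlet']:
        d=r.pinpoint(t,n); z={'empty_bay':.02,'scoop_grip':.091,'scoop_nose':.013,'scoop':0,'chute_outlet':.088}[t]
        if d: print(n,t,d[0]['centre'],d[0]['score'],atz(C[n],d[0]['centre'],z))
import pickle; pickle.dump(C,open('c2.pkl','wb'))
im=np.hstack([C['side']['img'][120:380,120:400],C['scene']['img'][90:350,130:450]]); cv2.imwrite('pics/j2.png',cv2.resize(im,(800,346),interpolation=cv2.INTER_CUBIC)[:,:,::-1])
E
```

```text
side empty_bay [260.1, 258.2] 0.81 [0.5617 0.0827 0.02  ]
side scoop_nose [332.3, 199.4] 0.51 [ 0.525  -0.2807  0.013 ]
side scoop [336.0, 187.7] 0.56 [ 0.5543 -0.3576  0.    ]
side chute_outlet [258.8, 244.9] 0.64 [0.5559 0.0911 0.088 ]
scene empty_bay [307.0, 211.4] 0.88 [0.5526 0.0882 0.02  ]
scene scoop_grip [177.7, 278.1] 0.55 [ 0.5653 -0.3567  0.091 ]
scene scoop_nose [195.5, 268.9] 0.95 [ 0.5277 -0.2937  0.013 ]
scene scoop [185.6, 287.9] 0.65 [ 0.5579 -0.345   0.    ]
scene chute_outlet [308.3, 196.0] 0.83 [0.5444 0.0944 0.088 ]
```

View pics/j2.png

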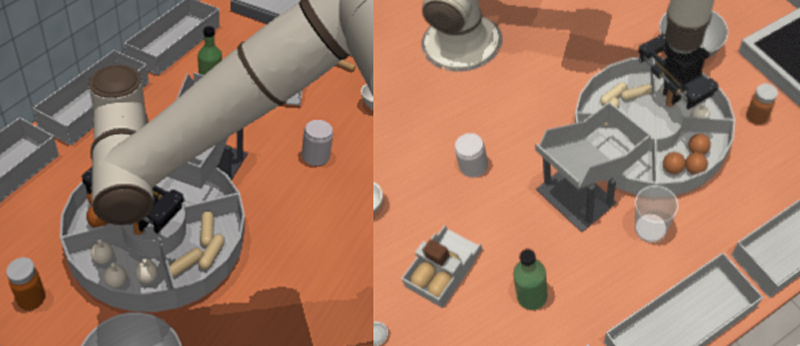

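The empty bay now lies under the spout (side picture about (215,170), scene about (625,150)) and the stop wasn't met. I'm releasing the handle and rising.

move_arm:
  series:
    - [[0,0,0],[0,0,0],1]
    - [[0,0,0],[0,0,0],1]
    - [[0,0,0],[0,0,0],1]
    - [[0,0,0],[0,0,0],1]
    - [[0,0,0],[0,0,-0.05],1]
    - [[0,0,0],[0,0,-0.1],1]
    - [[0,0,0],[0,0,-0.1],1]
    - [[0,0,0],[0,0,-0.1],1]
    - [[0,0,0],[0,0,-0.05],1]

```text
time_s: 10.0
tcp_pos: [0.528, 0.2802, 0.3065]
ee_rot: [[0.001, -1.0, 0.008], [-1.0, -0.001, 0.005], [-0.005, -0.008, -1.0]]
wrist_force: [0.4, -0.2, -0.5]
gripper_width: 0.957
gripper_force: 0.0
```

```bash
python3 - <<'E'
from h import *
np.set_printoptions(precision=4,suppress=True)
c=r.capture('wrist'); cv2.imwrite('pics/w3.png',c['img'][:,:,::-1])
import pickle; pickle.dump(c,open('c3.pkl','wb'));print(r.sense()['tcp_pos'])
for t,z in [('handle',.12),('empty_bay',.02),('chute_outlet',.088),('chute_mouth',.175),('carousel',.014)]:
    d=r.pinpoint(t,'wrist')
    if d: print(t,d[0]['centre'],d[0]['score'],atz(c,d[0]['centre'],z))
E
```

```text
[0.5291 0.2808 0.3095]
handle [287.3, 182.0] 0.89 [0.5285 0.2758 0.12  ]
empty_bay [267.6, 3.4] 0.7 [0.5508 0.0986 0.02  ]
carousel [281.9, 123.8] 0.72 [0.5356 0.2289 0.014 ]
```

View pics/w3.png

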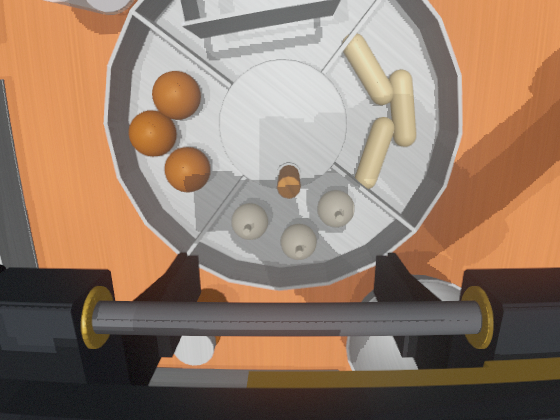

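Wrist view: the bay with nothing in it is squarely below the front plate (top centre about (265,30)), and the handle is at (289,180). Next I move over the scoop.

move_arm:
  series:
    - [[0,0,0],[0.097,-0.007,0],1]
    - [[0,0,0],[0.097,-0.007,0],1]
    - [[0,0,0],[0.097,-0.007,0],1]
    - [[0,0,0],[0.097,-0.007,0],1]
    - [[0,0,0],[0.097,-0.007,0],1]
    - [[0,0,0],[0.097,-0.007,0],1]
    - [[0,0,0],[0.097,-0.007,0],1]
    - [[0,0,0],[0.097,-0.007,0],1]
    - [[0,0,0],[0.097,-0.007,0],1]
    - [[0,0,0],[0.097,-0.007,0],1]
    - [[0,0,0],[0.097,-0.007,0],1]
    - [[0,0,0],[0.097,-0.007,0],1]

```text
time_s: 11.5
tcp_pos: [0.5681, -0.3045, 0.2984]
ee_rot: [[0.0, -1.0, -0.003], [-1.0, -0.0, 0.001], [-0.001, 0.003, -1.0]]
wrist_force: [1.2, 0.3, -0.7]
gripper_width: 0.998
gripper_force: 0.0
```

move_arm:
  series:
    - [[0,0,0],[0.09,0,0],1]
    - [[0,0,1],[0,0,0],1]
    - [[0,0,1],[0,0,0],1]
    - [[0,0,1],[0,0,0],1]
    - [[0,0,1],[0,0,0],1]
    - [[0,0,1],[0,0,0],1]
    - [[0,0,1],[0,0,0],1]
    - [[0,0,1],[0,0,0],1]
    - [[0,0,1],[0,0,0],1]
    - [[0,0,1],[0,0,0],1]
    - [[0,0,0.5],[0,0,0],1]
    - [[0,0,0],[0,0,0],1]

```text
time_s: 12.7
tcp_pos: [0.5684, -0.3474, 0.2984]
ee_rot: [[-0.813, -0.582, -0.003], [-0.582, 0.813, 0.001], [0.002, 0.003, -1.0]]
wrist_force: [-0.4, -0.5, 0.2]
gripper_width: 0.999
gripper_force: 0.0
```

```bash
python3 - <<'E'
from h import *
np.set_printoptions(precision=4,suppress=True)
C={n:r.capture(n) for n in ['wrist','scene','side']}; c=C['wrist']; cv2.imwrite('pics/w4.png',c['img'][:,:,::-1])
import pickle; pickle.dump(C,open('c4.pkl','wb'));s=r.sense();print(s['tcp_pos'],s['ee_rot'],s['joints'],s['time_s'])
for t,z in [('scoop',0),('scoop_grip',.091),('scoop_nose',.013)]:
    rs=[]
    for n in C:
        d=r.pinpoint(t,n)
        if d: print(n,t,np.round(d[0]['centre']),d[0]['score'],atz(C[n],d[0]['centre'],z)); rs.append(ray(C[n],d[0]['centre']))
    if len(rs)>1: print(tri(rs))
E
```

```text
[ 0.5686 -0.3476  0.2994] [[-0.8128 -0.5825 -0.0018]
 [-0.5825  0.8128  0.0007]
 [ 0.0011  0.0016 -1.    ]] [-17.5701  24.2063  14.6585  -0.0066 -80.5651 -36.8032] 12.85
wrist scoop [284. 156.] 0.67 [ 0.5589 -0.3583  0.    ]
scene scoop [184. 291.] 0.58 [ 0.5631 -0.3539  0.    ]
side scoop [333. 185.] 0.85 [ 0.5726 -0.3647  0.    ]
(array([ 0.564 , -0.3563,  0.0065]), [6.3, 2.8, 4.2])
wrist scoop_grip [275. 171.] 0.96 [ 0.5652 -0.3638  0.091 ]
scene scoop_grip [175. 280.] 0.56 [ 0.5655 -0.3662  0.091 ]
side scoop_grip [335. 164.] 0.81 [ 0.5687 -0.3679  0.091 ]
(array([ 0.5661, -0.3651,  0.0931]), [1.7, 1.4, 1.1])
wrist scoop_nose [347. 172.] 0.94 [ 0.5281 -0.2866  0.013 ]
scene scoop_nose [199. 271.] 0.6 [ 0.5401 -0.2897  0.013 ]
side scoop_nose [330. 199.] 0.79 [ 0.5323 -0.2796  0.013 ]
(array([ 0.5333, -0.2865,  0.0053]), [5.1, 3.3, 2.9])
```

View pics/w4.png

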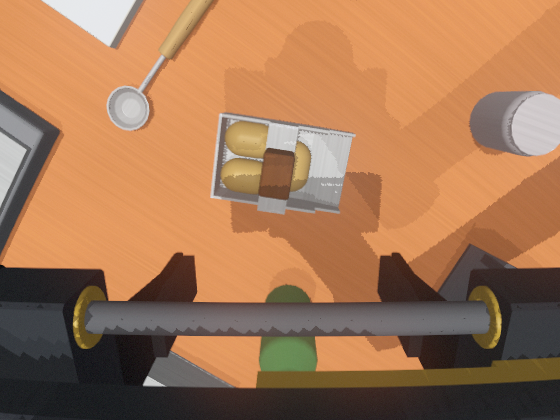

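```bash
python3 - <<'E'
from h import *
import pickle; C=pickle.load(open('c4.pkl','rb'));c=C['wrist']
def yaw(a,b,z):
    p,q=atz(c,a,z),atz(c,b,z); return np.round(p[:2],4),np.round(q[:2],4),np.degrees(np.arctan2(*(q-p)[1::-1])),np.hypot(*(q-p)[:2])
print(yaw((222,115),(353,133),.048));print(yaw((212,197),(340,212),.048));print(yaw((212,197),(222,115),.048))
print(proj(c,[.566,-.365,.108]))
for px,z in [((246,284),.2),((248,303),.1),((249,320),.0)]: print('bottle',atz(C['scene'],px,z))
d=r.cut_out('oil_bottle','side'); print([ (x['score'],np.round(x['centre']), atz(C['side'],x['centre'],.1)) for x in d[:2]])
d=r.cut_out('oil_bottle','scene'); print([ (x['score'],np.round(x['centre']), atz(C['scene'],x['centre'],.08)) for x in d[:2]])
m=cv2.imread('pics/w4.png')[100:220,190:370]; cv2.imwrite('pics/w4c.png',cv2.resize(m,None,fx=4,fy=4,interpolation=cv2.INTER_CUBIC))
E
```

```text
(array([ 0.5556, -0.4416]), array([ 0.4891, -0.3161]), np.float64(117.89954468260156), np.float64(0.1420373730104118))
(array([ 0.638 , -0.4015]), array([ 0.5678, -0.2729]), np.float64(118.6217462825827), np.float64(0.14655716402037633))
(array([ 0.638 , -0.4015]), array([ 0.5556, -0.4416]), np.float64(-154.09286544536423), np.float64(0.09164225495023251))
[273.2655675  174.42399927]
bottle [ 0.72878119 -0.23707504  0.2       ]
bottle [ 0.73494405 -0.2409705   0.1       ]
bottle [ 0.74074808 -0.2471082   0.        ]
[(0.56, array([278., 164.]), array([ 0.73227646, -0.25035957,  0.1       ]))]
[(0.73, array([247., 302.]), array([ 0.72390129, -0.23691486,  0.08      ]))]
```

View pics/w4c.png

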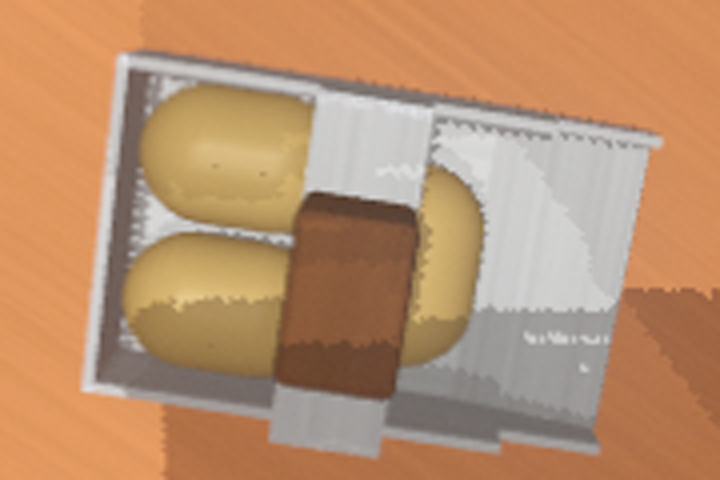

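Wrist view: scoop with two potatoes at the rear and one crosswise in front of the strap. The block centre is at (277,176), the nose points right, and yaw is about 117.5°. I'm turning and descending.

move_arm:
  series:
    - [[0,0,1],[0,0,0],1]
    - [[0,0,0.4],[0,0,0],1]
    - [[0,0,0],[0.0206,-0.024,0.06],1]
    - [[0,0,0],[0,0,0.09],1]
    - [[0,0,0],[0,0,0.09],1]
    - [[0,0,0],[0,0,0.07],1]
    - [[0,0,0],[0,0,0.06],1]
    - [[0,0,0],[0,0,0],1]
    - [[0,0,0],[0,0,0],1]

```text
time_s: 14.3
tcp_pos: [0.5655, -0.3636, 0.1161]
ee_rot: [[-0.886, -0.463, -0.0], [-0.463, 0.886, -0.001], [0.001, -0.001, -1.0]]
wrist_force: [0.3, -0.5, 0.7]
gripper_width: 0.996
gripper_force: 0.0
```

move_arm:
  series:
    - [[0,0,0],[0,0,0.04],1]
    - [[0,0,0],[0,0,0.04],1]
    - [[0,0,0],[0,0,0],0]
    - [[0,0,0],[0,0,0],0]
    - [[0,0,0],[0,0,0],0]
    - [[0,0,0],[0,0,0],0]
    - [[0,0,0],[0,0,0],0]
    - [[0,0,0],[0,0,0],0]
    - [[0,0,0],[0,0,0],0]
    - [[0,0,0],[0,0,0],0]
    - [[0,0,0],[0,0,0],0]

```text
time_s: 15.4
tcp_pos: [0.5647, -0.3628, 0.0755]
ee_rot: [[-0.887, -0.463, -0.001], [-0.463, 0.887, 0.001], [0.001, 0.001, -1.0]]
wrist_force: [-1.9, 0.6, 1.1]
gripper_width: 0.342
gripper_force: 29.9
```

move_arm:
  series:
    - [[0,0,0],[0,0,-0.02],0]
    - [[0,0,0],[0,0,-0.04],0]
    - [[0,0,0],[0,0,-0.06],0]
    - [[0,0,0],[0,0,-0.07],0]
    - [[0,0,0.6],[0,0,-0.07],0]
    - [[0,0,0.75],[0,0,-0.07],0]
    - [[0,0,0.75],[0,0,-0.06],0]
    - [[0,0,0.75],[0,0,-0.05],0]
    - [[0,0,0.4],[0,0,-0.04],0]
    - [[0,0,0],[0,0,0],0]

```text
time_s: 16.4
tcp_pos: [0.566, -0.3638, 0.3189]
ee_rot: [[-0.988, -0.155, 0.006], [-0.155, 0.988, -0.003], [-0.005, -0.004, -1.0]]
wrist_force: [0.4, -0.2, -3.7]
gripper_width: 0.342
gripper_force: 29.9
```

move_arm:
  series:
    - [[0,0,0],[-0.004,0.02,0],0]
    - [[0,0,0],[-0.008,0.04,0],0]
    - [[0,0,0],[-0.012,0.06,0],0]
    - [[0,0,0],[-0.013,0.065,0],0]
    - [[0,0,0],[-0.013,0.065,0],0]
    - [[0,0,0],[-0.013,0.065,0],0]
    - [[0,0,0],[-0.013,0.065,0],0]
    - [[0,0,0],[-0.013,0.065,0],0]
    - [[0,0,0],[-0.012,0.06,0],0]
    - [[0,0,0],[-0.01,0.05,0],0]
    - [[0,0,0],[-0.006,0.03,0],0]
    - [[0,0,0],[-0.004,0.018,0],0]

```text
time_s: 17.6
tcp_pos: [0.5774, -0.0544, 0.314]
ee_rot: [[-0.988, -0.157, -0.003], [-0.157, 0.988, 0.0], [0.003, 0.001, -1.0]]
wrist_force: [0.2, -0.0, -3.9]
gripper_width: 0.341
gripper_force: 29.9
```

```bash
python3 - <<'E'
from h import *
np.set_printoptions(precision=4,suppress=True)
C={n:r.capture(n) for n in ['wrist','scene','side']}
s=r.sense();print(s['tcp_pos'],s['joints'],s['time_s'])
R=s['ee_rot'];T=s['tcp_pos']
for t,z in [('scoop_nose',[0,.081,.0625]),('scoop_grip',[0,0,-.0155])]:
    print(t,'expect',T+R@np.array(z)); rs=[]
    for n in C:
        d=r.pinpoint(t,n)
        if d and d[0]['score']>.4: rs.append(ray(C[n],d[0]['centre'])); print(n,d[0]['score'])
    if len(rs)>1: print(tri(rs))
im=np.hstack([C['side']['img'][90:330,150:430],C['scene']['img'][90:330,180:440],C['wrist']['img'][:240,140:420]]); cv2.imwrite('pics/j5.png',cv2.resize(im,(800,234),interpolation=cv2.INTER_AREA)[:,:,::-1])
E
```

```text
[ 0.5779 -0.0559  0.315 ] [ 10.4516  14.917    3.283    0.006  -78.4393 -91.4957] 17.75
scoop_nose expect [0.5652 0.0241 0.2524]
wrist 0.66
scene 0.86
side 0.73
(array([0.5683, 0.0235, 0.2534]), [3.8, 3.4, 2.2])
scoop_grip expect [ 0.5779 -0.0559  0.3305]
scene 0.78
side 0.78
(array([ 0.5836, -0.0556,  0.3272]), [2.3, 2.3])
```

View pics/j5.png

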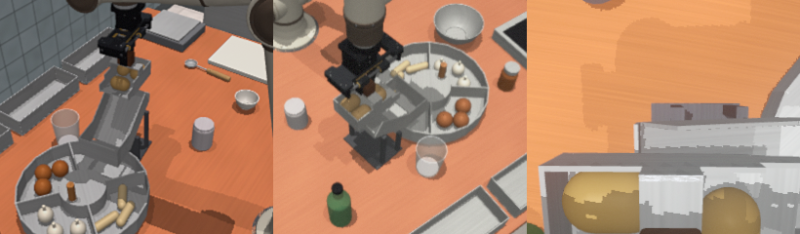

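The scoop hangs level, centred over the chute's rear end, with the potatoes in it (all three panels). I'm tilting the nose down.

move_arm:
  series:
    - [[0.5,0,0],[0,0,0.01],0]
    - [[0.8,0,0],[0,0,0.01],0]
    - [[0.8,0,0],[0,0,0.01],0]
    - [[0.8,0,0],[0,0,0],0]
    - [[0.6,0,0],[0,0,0],0]
    - [[0,0,0],[0,0,0],0]

```text
time_s: 18.65
tcp_pos: [0.5776, -0.0562, 0.2995]
ee_rot: [[-0.988, -0.148, 0.052], [-0.157, 0.928, -0.339], [0.002, -0.343, -0.939]]
wrist_force: [0.1, -0.4, -4.7]
gripper_width: 0.342
gripper_force: 29.9
```

move_arm:
  series:
    - [[0.7,0,0],[0,0,0],0]
    - [[0.7,0,0],[0,0,0],0]
    - [[0.7,0,0],[0,0,0],0]
    - [[0.7,0,0],[0,0,0],0]
    - [[0.6,0,0],[0,0,0],0]
    - [[0.6,0,0],[0,0,0],0]
    - [[0.6,0,0],[0,0,0],0]
    - [[0.6,0,0],[0,0,0],0]
    - [[0.4,0,0],[0,0,0],0]
    - [[0,0,0],[0,0,0],0]
    - [[0,0,0],[0,0,0],0]
    - [[0,0,0],[0,0,0],0]

```text
time_s: 19.85
tcp_pos: [0.5787, -0.057, 0.3014]
ee_rot: [[-0.988, -0.093, 0.123], [-0.154, 0.608, -0.779], [-0.002, -0.788, -0.615]]
wrist_force: [-0.1, 0.1, -1.6]
gripper_width: 0.341
gripper_force: 29.9
```

```bash
python3 - <<'E'
from h import *
C={n:r.capture(n) for n in ['wrist','scene','side']}
s=r.sense();print(s['time_s'],s['wrist_force'],s['joints'])
im=np.hstack([C['side']['img'][90:330,150:430],C['scene']['img'][90:330,180:440],C['wrist']['img'][:240,140:420]]); cv2.imwrite('pics/j6.png',cv2.resize(im,(800,234),interpolation=cv2.INTER_AREA)[:,:,::-1])
E
```

```text
20.0 [ 1.40243363 -0.32340081 -3.1335578 ] [  29.02300267   18.00996833  -26.43769317   49.70392053  -76.27846072
 -136.44485754]
```

View pics/j6.png

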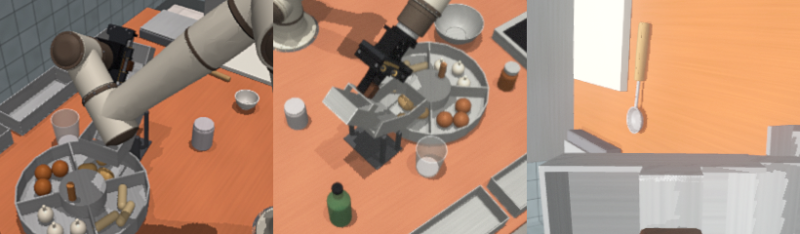

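The wrist panel shows the scoop empty; potatoes are at the spout. I'm tilting back level.

move_arm:
  series:
    - [[-0.4,0,0],[0,0,0],0]
    - [[-0.8,0,0],[0,0,0],0]
    - [[-1,0,0],[0,0,0],0]
    - [[-1,0,0],[0,0,0],0]
    - [[-1,0,0],[0,0,0],0]
    - [[-1,0,0],[0,0,0],0]
    - [[-1,0,0],[0,0,-0.01],0]
    - [[-1,0,0],[0,0,-0.02],0]
    - [[-1,0,0],[0,0,-0.02],0]
    - [[-0.9,0,0],[0,0,-0.02],0]
    - [[0,0,0],[0,0,0],0]

```text
time_s: 21.1
tcp_pos: [0.5782, -0.0511, 0.3373]
ee_rot: [[-0.988, -0.152, 0.005], [-0.152, 0.988, 0.001], [-0.005, 0.0, -1.0]]
wrist_force: [0.1, -0.9, -1.9]
gripper_width: 0.344
gripper_force: 29.9
```

```bash
python3 - <<'E'
from h import *
np.set_printoptions(precision=4,suppress=True)
C={n:r.capture(n) for n in ['scene','side']}
s=r.sense();print(s['time_s'],s['tcp_pos'],s['ee_rot'],s['wrist_force'])
for n in C:
    for d in r.pinpoint('potato1',n)[:5]: print(n,np.round(d['centre']),d['score'],atz(C[n],d['centre'],.04))
im=np.hstack([C['side']['img'][200:350,160:310],C['scene']['img'][120:270,250:420]]); cv2.imwrite('pics/j7.png',cv2.resize(im,(800,375),interpolation=cv2.INTER_CUBIC)[:,:,::-1])
E
```

```text
21.2 [ 0.5767 -0.05    0.3344] [[-0.9881 -0.154  -0.0006]
 [-0.154   0.9881 -0.0015]
 [ 0.0009 -0.0013 -1.    ]] [ 0.5037  0.8386 -3.1826]
scene [318. 196.] 0.7 [0.5367 0.1401 0.04  ]
scene [332. 204.] 0.66 [0.5859 0.1601 0.04  ]
side [259. 269.] 0.55 [0.5271 0.1305 0.04  ]
side [240. 261.] 0.51 [0.594  0.1388 0.04  ]
side [257. 250.] 0.36 [0.5779 0.0757 0.04  ]
side [141. 346.] 0.26 [0.6171 0.5    0.04  ]
```

View pics/j7.png

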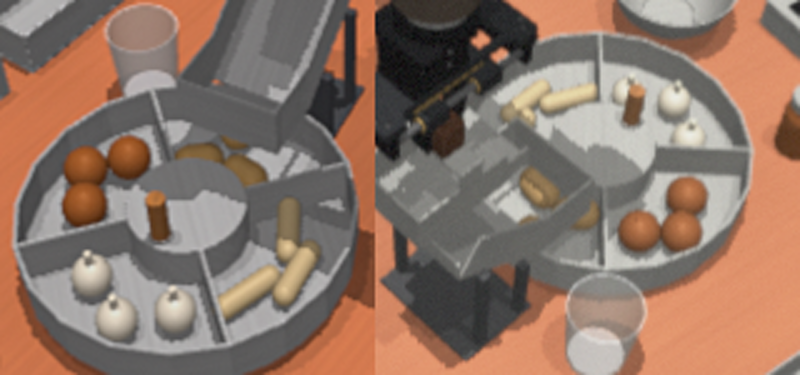

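All three potatoes lie in the bay (side picture about (200,155), (245,170), (235,140)). I'm carrying the scoop back to its old, free spot.

move_arm:
  series:
    - [[0,0,0],[0.006,-0.03,0],0]
    - [[0,0,0],[0.01,-0.05,0],0]
    - [[0,0,0],[0.012,-0.065,0],0]
    - [[0,0,0],[0.014,-0.075,0],0]
    - [[0,0,0],[0.014,-0.075,0],0]
    - [[0,0,0],[0.014,-0.075,0],0]
    - [[0,0,0],[0.014,-0.075,0],0]
    - [[0,0,0],[0.012,-0.065,0],0]
    - [[0,0,0],[0.012,-0.055,0],0]
    - [[0,0,0],[0.01,-0.05,0],0]
    - [[0,0,0],[0,0,0],0]

```text
time_s: 22.4
tcp_pos: [0.5655, -0.365, 0.3326]
ee_rot: [[-0.988, -0.152, -0.004], [-0.152, 0.988, -0.0], [0.004, 0.0, -1.0]]
wrist_force: [-0.3, 0.5, -2.7]
gripper_width: 0.34
gripper_force: 29.9
```

move_arm:
  series:
    - [[0,0,0],[0,0,0.04],0]
    - [[0,0,0],[0,0,0.07],0]
    - [[0,0,0],[0,0,0.08],0]
    - [[0,0,0],[0,0,0.08],0]
    - [[0,0,0],[0,0,0.07],0]
    - [[0,0,0],[0,0,0.06],0]
    - [[0,0,0],[0,0,0.04],0]
    - [[0,0,0],[0,0,0.02],0]
    - [[0,0,0],[0,0,0],0]
    - [[0,0,0],[0,0,0],0]

```text
time_s: 23.4
tcp_pos: [0.5673, -0.3624, 0.1057]
ee_rot: [[-0.988, -0.156, 0.001], [-0.156, 0.988, -0.001], [-0.001, -0.001, -1.0]]
wrist_force: [-0.2, -0.6, -1.1]
gripper_width: 0.344
gripper_force: 29.9
```

move_arm:
  series:
    - [[0,0,0],[0,0,0.03],0]
    - [[0,0,0],[0,0,0.016],0]
    - [[0,0,0],[0,0,0.008],0]
    - [[0,0,0],[0,0,0.004],0]
    - [[0,0,0],[0,0,0],0]
    - [[0,0,0],[0,0,0],0]

```text
time_s: 24.0
tcp_pos: [0.5669, -0.3625, 0.0762]
ee_rot: [[-0.988, -0.155, 0.001], [-0.155, 0.988, -0.001], [-0.001, -0.001, -1.0]]
wrist_force: [0.4, -0.6, -2.8]
gripper_width: 0.341
gripper_force: 29.9
```

move_arm:
  series:
    - [[0,0,0],[0,0,0.002],0]
    - [[0,0,0],[0,0,0.002],0]
    - [[0,0,0],[0,0,0],0]

```text
time_s: 24.3
tcp_pos: [0.5671, -0.3626, 0.0755]
ee_rot: [[-0.988, -0.156, 0.002], [-0.156, 0.988, -0.001], [-0.001, -0.001, -1.0]]
wrist_force: [-1.5, 0.9, 5.1]
gripper_width: 0.341
gripper_force: 29.9
```

In contact with the table. I'm releasing the scoop and rising.

move_arm:
  series:
    - [[0,0,0],[0,0,0],1]
    - [[0,0,0],[0,0,0],1]
    - [[0,0,0],[0,0,0],1]
    - [[0,0,0],[0,0,0],1]
    - [[0,0,0],[0,0,0],1]
    - [[0,0,0],[0,0,0],1]
    - [[0,0,0],[0,0,-0.04],1]
    - [[0,0,0],[0,0,-0.08],1]
    - [[0,0,0],[0,0,-0.1],1]
    - [[0,0,0],[0,0,-0.1],1]
    - [[0,0,0],[0,0,-0.06],1]
    - [[0,0,0],[0,0,0],1]

```text
time_s: 25.5
tcp_pos: [0.5686, -0.3636, 0.2706]
ee_rot: [[-0.988, -0.156, 0.011], [-0.156, 0.988, -0.006], [-0.01, -0.007, -1.0]]
wrist_force: [-0.0, 0.1, 0.1]
gripper_width: 0.997
gripper_force: 0.0
```

```bash
python3 - <<'E'
from h import *
c=r.capture('scene');d=r.capture('side');s=r.sense();print(s['time_s'],s['tcp_pos'],s['gripper_width'],s['wrist_force'])
cv2.imwrite('pics/f.png',np.hstack([c['img'][100:360,80:440],d['img'][120:380,130:430]])[:,:,::-1])
E
```

```text
25.6 [ 0.56654543 -0.3620437   0.26407408] 1.0015205554434603 [-0.09152743  0.2871446  -0.38236567]
```

View pics/f.png

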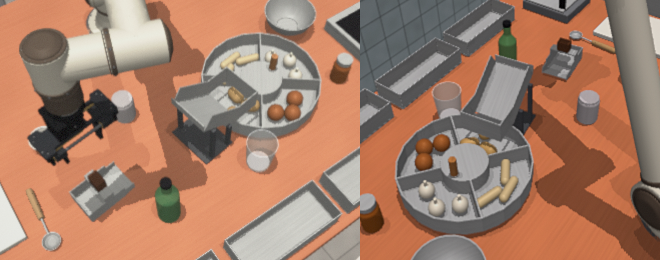

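The scoop stands upright and empty on the table (left panel, (105,190)), the potatoes are in the bay (about (480,145)), and the bystanders are undisturbed.

```bash
python3 -c "
from station import r
print(r.finish_job())"
```

```text
the job is handed in; nothing more can be done
None
```

The job is handed in at about 26 s of the 72 s allowed, with no verdict returned: the final pictures show the potatoes in the compartment under the spout (all three counted just after tipping), the scoop upright and released on the table, and the other kitchen things undisturbed.

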